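# Release the microtome's brake and press its start key

### The job

Start the microtome's drive from its control console: with the fingertips, push the brake lever (the short steel lever with a ball end) all the way over to the back of the console, away from the robot. Then gently press the start key, the one long bar-shaped key of the four, well down, let it come up again and withdraw. Do not press the start key before the brake is released, do not press the other keys or turn the knob, do not move or lift the jar, the slide box or the dish, and use only a light touch.

Things in the scene. Friction and masses are not known exactly. Their poses are not given: they have to be found in the camera images.
- console: white fixed box 160 mm deep (x), 360 mm long (y), top 45 mm above the bench. Origin: centre of its underside; +x to its back, away from the robot (yaw within 0.35 rad), z up. In its middle four white keys on black bezels, two by two (72 mm apart along y, 70 mm along x), any key in any place; brake lever at one end (140 mm from the middle), knob at the other, ends may be swapped
- bar_base: fixed black bezel 40 x 56 x 5 mm (x, y, z) set on the console's top, carrying the white start key: a long bar, 48 mm along y by 18 mm along x; origin: centre of the bezel's underside, at the level of the console's top; axes as the console's
- bar_top (a point): centre of the top face of the bar-shaped start key, on the moving key; 19 mm above the console's top when up, 9 mm when fully down
- bar_key (a joint):  how far this key is pressed down, 0 up, 0.010 m at its hard stop; a spring pushes it back up (1.5 N to start, growing evenly to 6 N at the stop)
- round_base: fixed black bezel 40 x 56 x 5 mm (x, y, z) set on the console's top, carrying the white round key, 28 mm across; origin: centre of the bezel's underside, at the level of the console's top; axes as the console's
- round_key (a joint):  how far this key is pressed down, 0 up, 0.010 m at its hard stop; a spring pushes it back up (1.5 N to start, growing evenly to 6 N at the stop)
- square_base: fixed black bezel 40 x 56 x 5 mm (x, y, z) set on the console's top, carrying the white square key, 28 x 28 mm; origin: centre of the bezel's underside, at the level of the console's top; axes as the console's
- square_key (a joint):  how far this key is pressed down, 0 up, 0.010 m at its hard stop; a spring pushes it back up (1.5 N to start, growing evenly to 6 N at the stop)
- cross_base: fixed black bezel 40 x 56 x 5 mm (x, y, z) set on the console's top, carrying the white cross-shaped key, 30 mm across with arms 10 mm wide; origin: centre of the bezel's underside, at the level of the console's top; axes as the console's
- cross_key (a joint):  how far this key is pressed down, 0 up, 0.010 m at its hard stop; a spring pushes it back up (1.5 N to start, growing evenly to 6 N at the stop)
- brake_base: fixed grey block 60 x 40 x 12 mm (x, y, z) on the console's top, carrying the brake lever: a steel rod 9 mm thick with a black ball 22 mm across. Origin: centre of the block's underside, at the level of the console's top; axes as the console's. The lever's pivot runs along y, in the middle of the block's top face
- brake_ball (a point): centre of the ball at the end of the brake lever, 55 mm from the pivot, moving with the lever; about 60 to 67 mm above the console's top
- brake_lever (a joint):  brake lever angle; 0 leans 0.5 rad to the console's front (-x, towards the robot), 0.5 upright, 1.0 at its stop leaning 0.5 rad to the back (+x) = brake fully released. It starts between 0 and 0.2 and stays where it is left by friction (about 1.5 N at the ball)
- knob_mark (a point): white mark on the black thickness knob (40 mm across, top 26 mm above the console's top), 18 mm from its axis; it turns with the knob, which turns easily and starts at a varying angle
- jar: loose glass specimen jar, 48 mm across, 75 mm tall, standing behind the console; origin: centre of its underside
- slide_box: loose closed slide box, blue with white lid, 82 x 62 x 32 mm, beside the console; origin: centre of its underside
- dish: loose small steel dish, 70 mm across, 22 mm tall, beside the console; origin: centre of its underside
Mind the look-alikes: they are no part of the job. What is shaped like the dish but pink or red is not meant.

How it is judged:
On the way, in this order (a step that is already met when the one before it is completed fails the run):
1. the brake lever is pushed fully over to the back, start key still up (value of joint brake_lever above 0.88 rad and value of joint bar_key below 0.002 m), for 0.1 s.
2. the bar-shaped start key is pressed down (value of joint bar_key above 0.006 m and contact force between the fingers and bar_base above 0.5 N and value of joint brake_lever above 0.88 rad), for 0.05 s.
At the end, for the whole second after the job is handed in: The brake lever rests past 0.88 rad (stop at 1.0), the start key has been pressed at least 6 of its 10 mm and is up again (within 2 mm), the other keys are up, the knob is where it was (mark within 8 mm) and jar, slide box and dish are within 12 mm of where they stood, at rest (all of step 1 and value of joint each of round_key, square_key, cross_key below 0.002 m and distance of knob_mark from where it was at the start of the episode below 0.008 m and distance of each of jar, slide_box, dish from where it was at the start of the episode below 0.012 m and linear speed of each of jar, slide_box, dish below 0.02 m/s); the robot touches nothing.
It fails at once if the start key is pressed (over 3 mm) while the brake is not released (value of joint bar_key above 0.003 m and value of joint brake_lever below 0.85 rad).
It fails at once if another key is pressed (over 2 mm) (value of joint any of round_key, square_key, cross_key above 0.002 m).
It fails at once if the knob is turned (mark moved over 8 mm) (distance of knob_mark from where it was at the start of the episode above 0.008 m).
It fails at once if the jar, slide box or dish is moved or lifted (over 12 mm) (distance of any of jar, slide_box, dish from where it was at the start of the episode above 0.012 m).
It fails at once if the start key, the lever or the console is pushed harder than 30 N (contact force between any of the arm, the fingers and bar_base above 30 N or contact force between any of the arm, the fingers and brake_base above 30 N or contact force between any of the arm, the fingers and console above 30 N).
It also fails if it takes over 40 s, if anything falls off the work surface, if the arm or the gripper's body presses on something with over 40 N, if the wrist force passes 120 N, or if a joint passes its speed limit or range.

### The arm

A 7-joint arm with a two-finger parallel gripper is mounted at the origin on the work surface. World frame = base frame: x ahead of the robot, y to its left, z up, the work surface at z = 0. Lengths are in m, angles in rad, forces in N, time in s.
With the tool pointing down it reaches from about 0.425 to 0.925 m from the base axis. Payload 6.8 kg.
Tool frame: the origin (TCP) lies midway between the tips of the shut fingers; the grasp point (between the pads) lies 19 mm behind it (r.grip_depth is the distance from the TCP to the grasp point, in m); z points along the fingers, y is the line along which they close (so a half turn about z gives the same grasp; the last joint's range is limited). The gripper opens to 85 mm and grips with 20 to 120 N. Pads are 22 mm wide; open, the fingers measure 114 mm over their backs; the gripper's body (76 mm by 85 mm) begins 54 mm behind the grasp point. The pads swing forward as they close: fully open they stand 13 mm farther back than shut.
Start: joints at [1.162, 0.477, 0.022, 1.555, -0.011, 1.109, -0.083], TCP at [0.2, -0.645, 0.208] pointing down, gripper open.
Joint ranges: [-2.96, 2.96], [-0.34, 2.1], [-1.41, 1.46], [0.24, 2.44], [-1.37, 4.51], [0.17, 1.92], [-2.96, 2.96]. Speed limits (rad/s): [2.39, 2.39, 3.14, 3.14, 3.14, 3.14, 3.14].

### API

Orientations are given as a rotation vector (axis times angle).
In Python, from bench import telemetry, grab_frame, calibration, order, silhouettes, r gives the robot as it stands.
- The arm moves only by the tool apply_moves, never from a script. Its argument "moves" is a list of rows, each a list of 7 numbers: the turn, a rotation vector about the tool's x, y, z scaled (see below), then the shift along the tool's x, y, z scaled (see below), then the opening, from -1 (shut) to 1 (fully open). A call has exactly 8 rows; each row shifts and turns the commanded pose from where the row before left it, along the tool's axes as they then stand; what a row does not reach is not made up. The controller multiplies each number of a shift by 1000 mm and each number of a turn by 6 degrees. A row lasts 1/12 s, in which the tool goes at most 41.7 mm and 7.16 degrees, less where a joint would pass 70% of its speed; a pose out of reach is approached as far as the arm can. A call with a number of a shift or a turn outside -1 to 1 is refused whole. A call with a gripper value outside its range is refused whole. The fingers move at their own pace and stop on an object; "grip_force" is the grip in N (left out, the last holds). Time passes only in rows, so rows that do not move let the fingers close, or fill a call up. It gives the time, the measured TCP pose, the force, the opening and the grip force at its end, in the units of the state.
- telemetry.get_obs(): the state, without advancing time (a new reading comes with each control period).
- grab_frame(name): name is "scene" or "side" or "wrist"; returns the picture (384x512x3 uint8, blue, green, red); there is no depth.
- calibration(name): a dict with "fx", "fy", "cx", "cy" (pixels), "world_from_camera" (4x4, takes a point from camera to world coordinates); the wrist camera has in their place "mount" (4x4, takes a point from camera to tool coordinates, whose origin is the TCP and whose axes are the flange's). Camera axes: x right, y down, z forward; pixel columns grow to the right and rows downward; lengths in m; the calibration is good to about 2 mm. A picture is of the moment at which its call begins: read the wrist's pose just before it. calibration takes no time and is no camera call.
- order.hand_in(): hands the job in; it is judged then, once.
Trained networks look in the newest picture that a camera, given by its name, has taken for a name from the list of things; names that differ only in an ending like _2 or _b are one class to them, and where a whole thing is asked for, a point or a joint stands for the part that bears it (a point fixed in the world has none). Each returns a list of dicts, best first, with "p" (0 to 1); they miss things now and then, are a little off and sometimes report something else, mostly with a low value. They report only what shows in the picture. A call takes as long as a camera call. They do not tell look-alikes from the thing itself.
- silhouettes(thing, camera): "mask" (384x512 bool, what is visible of it) and "extent" ([centre column, centre row, width, height] in pixels, round what is visible of it).
The state is a dict: "clock": time; "joints": joint angles; "qvel": joint speeds; "tau": joint torques, N m; "tcp_pos": TCP position; "orientation": TCP orientation; "contact_force": force on the tool from outside, world axes, zero at the start; "moment": the same for the moment, N m; "grip_width": finger opening in m; "gripper_force": force on a finger pad.
Only numpy, scipy, OpenCV 4.12 (cv2) and the standard library are available. Lean on these libraries where they do the work, as an engineer would, in place of code of your own. Each camera call takes 0.05 s, during which the arm holds its last target. There are 200 camera calls.

## Working session

There is one attempt and no reset: what is moved stays moved. The work goes in short steps, Python scripts to look and compute and a tool call to move; the robot and the scene stay as the last step left them, time stands still between calls to the robot, and variables do not carry over. Pictures are saved under pics/ and viewed, at most 10 in all, crops included, and the job is handed in when it is done.

Besides the shell and the picture viewer there is one more tool, called as name(argument=value, ...), one argument or row to a line, values as JSON. apply_moves: Moves the arm, as the interface text tells. Its arguments: {"type":"object","properties":{"moves":{"type":"array"},"grip_force":{"type":"number"}},"required":["moves"]}

```bash
mkdir -p pics; ls; python3 - <<'E'
from bench import *
import cv2,numpy as np
o=telemetry.get_obs();print(o)
for n in ("scene","side"):
    im=grab_frame(n);cv2.imwrite(f"pics/{n}0.png",im)
    c=calibration(n);print(n,c)
    for t in ("console","bar_base","brake_base","brake_ball","bar_top","knob_mark","round_base","square_base","cross_base"):
        s=silhouettes(t,n)[:2];print(t,[(round(float(d["p"]),2),np.round(d["extent"],1).tolist()) for d in s])
E
```

```text
pics
{'clock': 0.0, 'joints': array([ 1.16191769,  0.4778036 ,  0.02229594,  1.55648396, -0.01149283,
        1.10932359, -0.08314593]), 'qvel': array([ 0.00046493, -0.00093002,  0.00083627, -0.00027894, -0.00023309,
        0.00038236, -0.00162802]), 'tau': array([-2.54479355e-04, -5.96447539e+01,  1.60733432e+00, -2.81192619e+01,
        1.23047177e-02,  9.25613655e-03, -2.86216823e-05]), 'tcp_pos': array([ 0.19978611, -0.64406129,  0.20680886]), 'orientation': array([-3.10430342e+00, -4.70433515e-01,  6.42267941e-04]), 'contact_force': array([ 0.05866423, -0.06230996,  0.88702647]), 'moment': array([-0.07683373, -0.01113319,  0.06292002]), 'gripper_force': 0.0, 'grip_width': 0.08530813748544122}
scene {'fx': 365.37435675131024, 'fy': 365.37435675131024, 'cx': 252.6639926801199, 'cy': 187.28708165600383, 'world_from_camera': array([[ 0.59540484,  0.47986577, -0.64437716,  1.05940883],
       [ 0.8033094 , -0.36922266,  0.46729929, -0.31730661],
       [-0.01367771, -0.79586649, -0.60531765,  0.57065779],
       [ 0.        ,  0.        ,  0.        ,  1.        ]])}
console [(0.88,
[... 686 characters left out ...]
56, -0.51260242,  0.75774335, -0.62289003],
       [ 0.01151896, -0.83106092, -0.5560621 ,  0.57025065],
       [ 0.        ,  0.        ,  0.        ,  1.        ]])}
console [(0.91, [270.6, 272.2, 119.0, 156.1]), (0.16, [241.4, 237.1, 26.5, 21.1])]
bar_base [(0.8, [247.6, 258.0, 24.0, 26.7]), (0.23, [246.0, 257.2, 13.6, 26.7])]
brake_base [(0.9, [246.5, 193.8, 30.7, 36.4])]
brake_ball [(0.18, [246.2, 194.3, 30.0, 36.6])]
bar_top [(0.8, [246.4, 257.4, 11.1, 24.5])]
knob_mark [(0.91, [281.6, 298.1, 25.3, 25.5])]
round_base [(0.92, [240.4, 236.2, 21.9, 27.4])]
square_base [(0.91, [283.2, 257.1, 24.4, 26.5]), (0.54, [271.6, 270.7, 120.5, 155.4])]
cross_base [(0.86, [274.4, 232.8, 23.5, 20.1])]
```

```bash
python3 - <<'E'
import cv2,numpy as np
a=cv2.imread("pics/scene0.png")[130:330,60:310];b=cv2.imread("pics/side0.png")[160:360,170:370]
cv2.imwrite("pics/c1.png",cv2.resize(a,None,fx=3,fy=3,interpolation=2));cv2.imwrite("pics/c2.png",cv2.resize(b,None,fx=3,fy=3,interpolation=2))
E
```

```text
(no output)
```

View pics/c1.png

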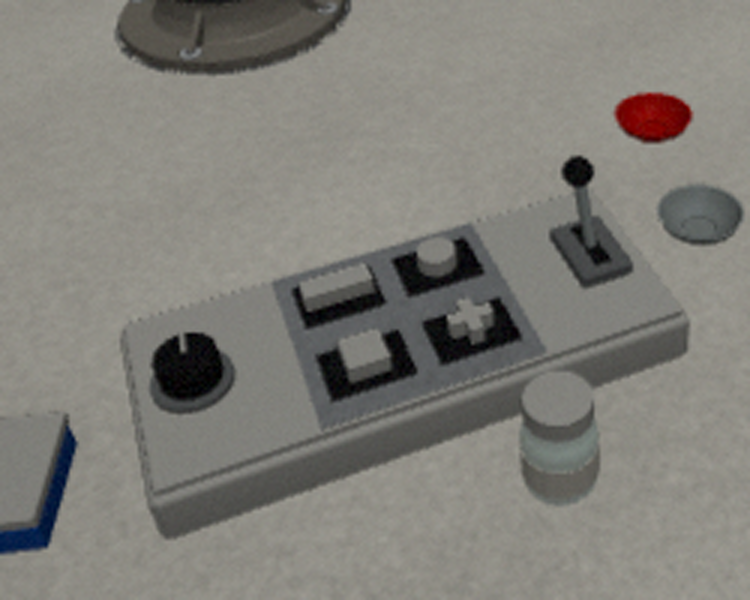

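View pics/c2.png

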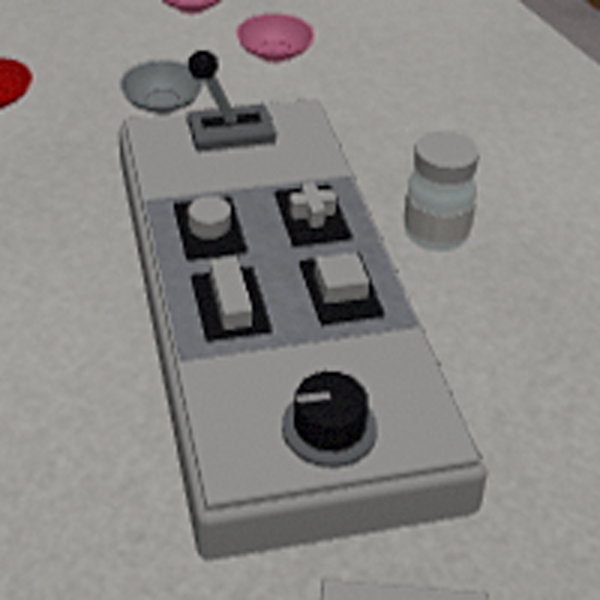

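View pics/scene0.png

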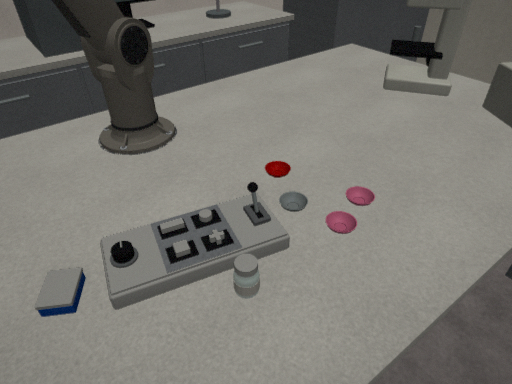

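```bash
cat > h.py <<'E'
from bench import *
import numpy as np
from scipy.optimize import least_squares
from scipy.spatial.transform import Rotation as R
def proj(n,P):
    c=calibration(n);T=np.linalg.inv(c["world_from_camera"]);q=T[:3,:3]@P+T[:3,3]
    return np.array([c["fx"]*q[0]/q[2]+c["cx"],c["fy"]*q[1]/q[2]+c["cy"]])
def tri(a,b):
    return least_squares(lambda P:np.r_[proj("scene",P)-a,proj("side",P)-b],[.6,-.3,.06])
E
python3 - <<'E'
from h import *
S=lambda u,v:np.array([u/3+60,v/3+130]);D=lambda u,v:np.array([u/3+170,v/3+160])
pk=dict(round=(S(437,246),D(209,213)),cross=(S(471,314),D(313,202)),square=(S(365,344),D(340,268)),bar=(S(337,279),D(230,282)),knob=(S(187,350),D(331,393)),ball=(S(578,171),D(203,65)))
for k,v in pk.items():
    s=tri(*v);print(k,s.x.round(4),"res",s.fun.round(1))
loc=dict(round=(-.035,.036,.064),cross=(.035,.036,.064),square=(.035,-.036,.064),bar=(-.035,-.036,.064))
def W(p,q): 
    c,s=np.cos(p[2]),np.sin(p[2]);return np.array([p[0]+c*q[0]-s*q[1],p[1]+s*q[0]+c*q[1],q[2]])
def f(p):
    L=dict(loc,knob=(p[3],-.14,.071),ball=(p[4]+.055*np.sin(p[5]-.5),.14,.057+.055*np.cos(p[5]-.5)))
    return np.concatenate([np.r_[proj("scene",W(p,L[k]))-pk[k][0],proj("side",W(p,L[k]))-pk[k][1]] for k in pk])
s=least_squares(f,[.6,-.3,0,0,0,.1]);print(s.x.round(4));print(s.fun.reshape(-1,4).round(1))
print("bar",W(s.x,loc["bar"]),"pivot",W(s.x,(s.x[4],.14,.057)))
E
```

```text
round [ 0.5276 -0.0564  0.0614] res [-0.3  0.7 -0.4 -0.6]
cross [ 0.5968 -0.0713  0.059 ] res [-0.1  0.3 -0.2 -0.3]
square [ 0.5814 -0.1404  0.0628] res [ 0.  -0.1  0.   0.1]
bar [ 0.5142 -0.126   0.0626] res [ 0.2 -0.5  0.3  0.4]
knob [ 0.5265 -0.2345  0.0715] res [ 0.1 -0.1  0.1  0.1]
ball [0.5647 0.0417 0.1072] res [ 0.1 -0.2  0.1  0.2]
[ 5.555e-01 -9.910e-02 -2.152e-01  3.000e-04  1.900e-03  6.840e-02]
[[-0.1  0.1  0.3 -1.8]
 [-0.2 -1.3  0.2 -2.3]
 [-0.5 -0.   0.7 -0.1]
 [-0.3 -1.   0.1  0.2]
 [-0.7  0.2  0.1  1. ]
 [ 0.3 -0.2  0.   0.2]]
bar [ 0.51358637 -0.12677881  0.064     ] pivot [0.58716438 0.03729545 0.057     ]
```

apply_moves(
  moves=[
    [0,0,0.98,0,0,-0.005,-1],
    [0,0,0.98,0,0,-0.005,-1],
    [0,0,0.98,0,0,-0.005,-1],
    [0,0,0.98,0,0,0,-1],
    [0,0,0.98,0,0,0,-1],
    [0,0,0,0,0,0,-1],
    [0,0,0,0,0,0,-1],
    [0,0,0,0,0,0,-1],
  ],
  grip_force=20,
)

```text
clock: 1.67
tcp_pos: [0.2001, -0.6446, 0.2227]
orientation: [-3.124, 0.328, 0.0]
contact_force: [-0.1, -0.3, 0.6]
grip_width: 0.0003
gripper_force: 0.0
```

```bash
cat > g.py <<'E'
from h import *
import sys
o=telemetry.get_obs();M=R.from_rotvec(o["orientation"]).as_matrix();t=np.array(eval(sys.argv[1]))
want=np.array([[np.cos(-.215),np.sin(-.215),0],[np.sin(-.215),-np.cos(-.215),0],[0,0,-1]])
print(o["clock"],o["tcp_pos"].round(4),"shift",(M.T@(t-o["tcp_pos"])).round(4),"turn/6deg",(R.from_matrix(M.T@want).as_rotvec(degrees=True)/6).round(3),"w",o["grip_width"].round(3),"F",o["contact_force"].round(2))
E
python3 g.py "[.516,.0524,.22]"
```

```text
Traceback (most recent call last):
  File "g.py", line 5, in <module>
    print(o["clock"],o["tcp_pos"].round(4),"shift",(M.T@(t-o["tcp_pos"])).round(4),"turn/6deg",(R.from_matrix(M.T@want).as_rotvec(degrees=True)/6).round(3),"w",o["grip_width"].round(3),"F",o["contact_force"].round(2))
                                                                                                                                                                ^^^^^^^^^^^^^^^^^^^^^
AttributeError: 'float' object has no attribute 'round'
```

```bash
sed -i 's/o\["grip_width"\].round(3)/round(o["grip_width"],3)/' g.py; python3 g.py "[.516,.0524,.22]"
```

```text
1.6667 [ 0.2001 -0.6446  0.2227] shift [ 0.1642 -0.7475  0.0028] turn/6deg [-0.001  0.     0.054] w 0.0 F [-0.11 -0.25  0.56]
```

apply_moves(
  moves=[
    [0,0,0.05,0.007,-0.031,0,-1],
    [0,0,0,0.007,-0.031,0,-1],
    [0,0,0,0.007,-0.031,0,-1],
    [0,0,0,0.007,-0.031,0,-1],
    [0,0,0,0.007,-0.031,0,-1],
    [0,0,0,0.007,-0.031,0,-1],
    [0,0,0,0.007,-0.031,0,-1],
    [0,0,0,0.007,-0.031,0,-1],
  ],
)

```text
clock: 2.33
tcp_pos: [0.3084, -0.4132, 0.223]
orientation: [3.123, -0.338, 0.0]
contact_force: [0.4, 0.0, 0.8]
grip_width: 0.0001
gripper_force: 0.0
```

apply_moves(
  moves=[
    [0,0,0,0.007,-0.031,0,-1],
    [0,0,0,0.007,-0.031,0,-1],
    [0,0,0,0.007,-0.031,0,-1],
    [0,0,0,0.007,-0.031,0,-1],
    [0,0,0,0.007,-0.031,0,-1],
    [0,0,0,0.007,-0.031,0,-1],
    [0,0,0,0.007,-0.031,0,-1],
    [0,0,0,0.007,-0.031,0,-1],
  ],
)

```text
clock: 3.0
tcp_pos: [0.4167, -0.1832, 0.2231]
orientation: [3.123, -0.338, 0.001]
contact_force: [0.4, -0.9, 0.3]
grip_width: 0.0002
gripper_force: 0.0
```

apply_moves(
  moves=[
    [0,0,0,0.007,-0.031,0,-1],
    [0,0,0,0.007,-0.031,0,-1],
    [0,0,0,0.007,-0.031,0,-1],
    [0,0,0,0.007,-0.031,0,-1],
    [0,0,0,0.007,-0.031,0,-1],
    [0,0,0,0.007,-0.031,0,-1],
    [0,0,0,0,-0.031,0,-1],
    [0,0,0,0,-0.031,0,-1],
  ],
)

```text
clock: 3.67
tcp_pos: [0.5113, 0.0499, 0.223]
orientation: [-3.123, 0.338, -0.001]
contact_force: [0.5, -0.9, 0.2]
grip_width: 0.0004
gripper_force: 0.0
```

```bash
python3 g.py "[.516,.0524,.098]"
```

```text
3.6667 [0.5113 0.0499 0.223 ] shift [ 0.004  -0.0034  0.125 ] turn/6deg [-0.001 -0.005 -0.006] w 0.0 F [ 0.5  -0.87  0.22]
```

Lower in front of the ball, then check with both cameras.

apply_moves(
  moves=[
    [0,0,0,0,-0.003,0.025,-1],
    [0,0,0,0,0,0.025,-1],
    [0,0,0,0,0,0.025,-1],
    [0,0,0,0,0,0.025,-1],
    [0,0,0,0,0,0.015,-1],
    [0,0,0,0,0,0.01,-1],
    [0,0,0,0,0,0,-1],
    [0,0,0,0,0,0,-1],
  ],
)

```text
clock: 4.33
tcp_pos: [0.5117, 0.0515, 0.098]
orientation: [-3.123, 0.34, 0.0]
contact_force: [-0.2, 0.3, 0.6]
grip_width: 0.0004
gripper_force: 0.0
```

```bash
python3 g.py "[.5890,.0369,.098]"; python3 - <<'E'
from bench import *
import cv2,numpy as np
a=cv2.resize(grab_frame("scene")[130:260,190:320],None,fx=3,fy=3,interpolation=2);b=cv2.resize(grab_frame("side")[120:250,180:310],None,fx=3,fy=3,interpolation=2)
cv2.imwrite("pics/d1.png",np.hstack([a,b]))
E
```

```text
4.3333 [0.5117 0.0515 0.098 ] shift [ 0.0786 -0.0024  0.    ] turn/6deg [-0.001  0.001 -0.017] w 0.0 F [-0.24  0.32  0.58]
```

View pics/d1.png

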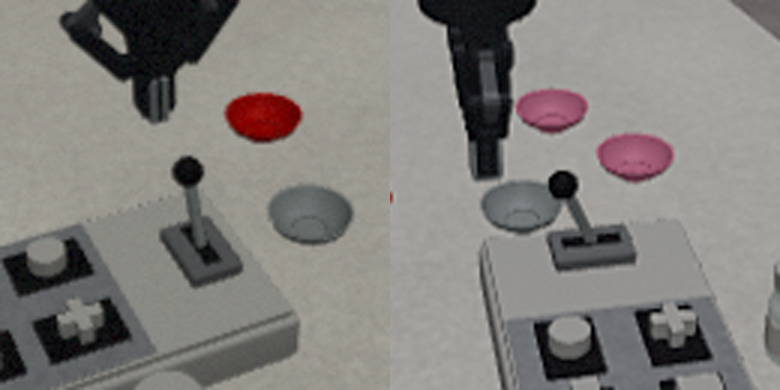

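The tips stand in front of the ball (left at 158,115 vs ball 188,171; right at 486,172 vs ball 562,185), in line with its travel. Pushing.

apply_moves(
  moves=[
    [0,0,0,0.012,-0.002,0,-1],
    [0,0,0,0.008,0,0,-1],
    [0,0,0,0.006,0,0,-1],
    [0,0,0,0.006,0,0,-1],
    [0,0,0,0.006,0,0,-1],
    [0,0,0,0.006,0,0,-1],
    [0,0,0,0.006,0,0,-1],
    [0,0,0,0.006,0,0,-1],
  ],
)

```text
clock: 5.1
tcp_pos: [0.5671, 0.0412, 0.0977]
orientation: [3.123, -0.341, -0.0]
contact_force: [0.4, -0.4, 0.5]
grip_width: -0.0002
gripper_force: 0.0
```

apply_moves(
  moves=[
    [0,0,0,0.005,0,0,-1],
    [0,0,0,0.005,0,0,-1],
    [0,0,0,0.004,0,0,-1],
    [0,0,0,0.003,0,0,-1],
    [0,0,0,0.002,0,0,-1],
    [0,0,0,0,0,0,-1],
    [0,0,0,0,0,0,-1],
    [0,0,0,0,0,0,-1],
  ],
)

```text
clock: 5.77
tcp_pos: [0.5849, 0.0374, 0.0978]
orientation: [3.123, -0.341, -0.0]
contact_force: [-0.2, -1.2, 0.3]
grip_width: 0.0003
gripper_force: 0.0
```

```bash
python3 g.py "[.5890,.0369,.098]"; python3 - <<'E'
from bench import *
import cv2,numpy as np
a=cv2.resize(grab_frame("scene")[130:260,190:320],None,fx=3,fy=3,interpolation=2);b=cv2.resize(grab_frame("side")[120:250,180:310],None,fx=3,fy=3,interpolation=2)
cv2.imwrite("pics/d2.png",np.hstack([a,b]))
E
```

```text
5.7667 [0.5849 0.0374 0.0978] shift [ 0.0041 -0.0004 -0.0002] turn/6deg [ 0.     0.002 -0.023] w 0.0 F [-0.19 -1.25  0.31]
```

View pics/d2.png

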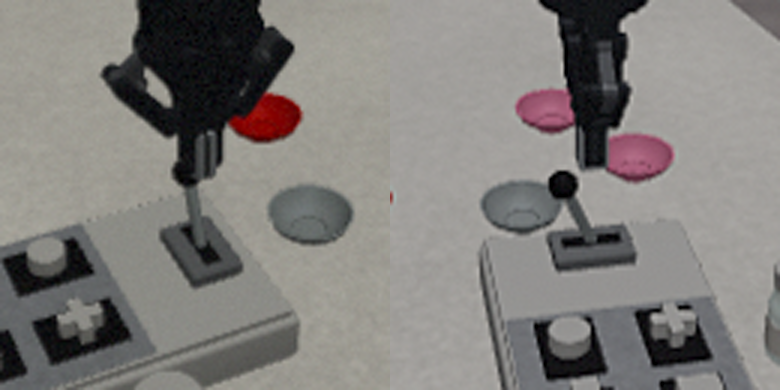

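```bash
python3 - <<'E'
from h import *
o=telemetry.get_obs();p=o["tcp_pos"];print(proj("scene",p),proj("side",p))
print(tri(np.array([258.,187]),np.array([247.3,175])).x, tri(np.array([258.,187]),np.array([247.3,175])).fun)
print(proj("scene",np.array([.5647,.0417,.1072])),proj("side",np.array([.5647,.0417,.1072])))
E
```

```text
[256.92818784 195.81458653] [247.35430919 184.62053554]
[0.58576559 0.03968371 0.12036603] [ 0.02401111 -0.06718795  0.03455416  0.06547566]
[252.7499218  186.76471175] [237.79864886 181.90923891]
```

```bash
python3 - <<'E'
from h import *
s=tri(np.array([242.7,169.]),np.array([212.,178.5]));print(s.x,s.fun)
E
```

```text
[0.51240294 0.05384437 0.12033194] [ 0.18044168 -0.53171185  0.23832141  0.47760267]
```

The triangulated fingertips sit about 22 mm above the reported TCP in both pictures (z≈0.120), so the fingers passed over the ball. I'm backing off and lowering by that amount.

apply_moves(
  moves=[
    [0,0,0,-0.01,0,-0.01,-1],
    [0,0,0,-0.015,0,0,-1],
    [0,0,0,-0.02,0,0,-1],
    [0,0,0,-0.02,0,0,-1],
    [0,0,0,-0.01,0,0.01,-1],
    [0,0,0,0,0,0.015,-1],
    [0,0,0,0,0,0.008,-1],
    [0,0,0,0,0,0,-1],
  ],
)

```text
clock: 6.53
tcp_pos: [0.5107, 0.0532, 0.0734]
orientation: [3.122, -0.341, -0.004]
contact_force: [-0.3, -0.3, 0.3]
grip_width: -0.0001
gripper_force: 0.0
```

apply_moves(
  moves=[
    [0,0,0,0.012,0,0,-1],
    [0,0,0,0.008,0,0,-1],
    [0,0,0,0.006,0,0,-1],
    [0,0,0,0.006,0,0,-1],
    [0,0,0,0.006,0,0,-1],
    [0,0,0,0.006,0,0,-1],
    [0,0,0,0.006,0,0,-1],
    [0,0,0,0.006,0,0,-1],
  ],
)

```text
clock: 7.2
tcp_pos: [0.567, 0.0413, 0.0748]
orientation: [3.123, -0.341, -0.0]
contact_force: [-1.5, -0.0, 1.5]
grip_width: 0.0003
gripper_force: 0.9
```

```bash
python3 g.py "[.5890,.0369,.076]"; python3 - <<'E'
from bench import *
import cv2,numpy as np
a=cv2.resize(grab_frame("scene")[130:260,190:320],None,fx=3,fy=3,interpolation=2);b=cv2.resize(grab_frame("side")[120:250,180:310],None,fx=3,fy=3,interpolation=2)
cv2.imwrite("pics/d3.png",np.hstack([a,b]))
E
```

```text
7.2 [0.567  0.0413 0.0748] shift [ 0.0225 -0.0004 -0.0012] turn/6deg [ 0.     0.002 -0.023] w 0.0 F [-1.48 -0.01  1.51]
```

View pics/d3.png

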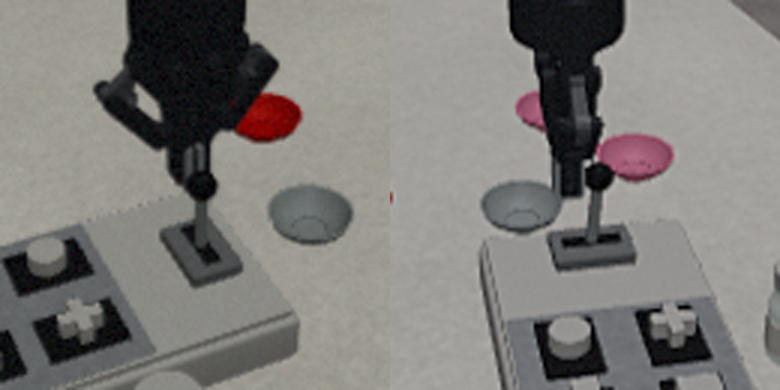

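The lever is now nearly upright, with its ball at the tips (scene side 203,186; side 599,177). I'll keep pushing and watch the force.

apply_moves(
  moves=[
    [0,0,0,0.004,0,0,-1],
    [0,0,0,0.004,0,0,-1],
    [0,0,0,0.004,0,0,-1],
    [0,0,0,0.004,0,0,-1],
    [0,0,0,0.003,0,0,-1],
    [0,0,0,0.001,0,0,-1],
    [0,0,0,0,0,0,-1],
    [0,0,0,0,0,0,-1],
  ],
)

```text
clock: 7.97
tcp_pos: [0.5864, 0.0369, 0.0748]
orientation: [3.123, -0.341, 0.001]
contact_force: [-1.4, -0.9, -0.4]
grip_width: 0.0001
gripper_force: 0.3
```

```bash
python3 g.py "[.5890,.0369,.076]"; python3 - <<'E'
from bench import *
import cv2,numpy as np
a=cv2.resize(grab_frame("scene")[130:260,190:320],None,fx=3,fy=3,interpolation=2);b=cv2.resize(grab_frame("side")[120:250,180:310],None,fx=3,fy=3,interpolation=2)
cv2.imwrite("pics/d4.png",np.hstack([a,b]))
E
```

```text
7.9667 [0.5864 0.0369 0.0748] shift [ 0.0026 -0.0006 -0.0012] turn/6deg [-0.    -0.005 -0.027] w 0.0 F [-1.38 -0.91 -0.4 ]
```

View pics/d4.png

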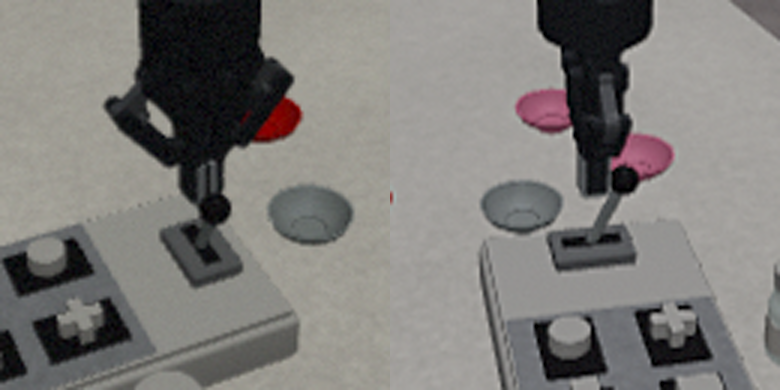

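```bash
python3 - <<'E'
from h import *
s=tri(np.array([261.7,199.3]),np.array([258.3,180.]));d=s.x-[.58716,.0373,.057];lx=d[0]*.9768-d[1]*.2135
print(s.x,s.fun.round(1),lx,np.arctan2(lx,d[2])+.5)
E
```

```text
[0.60822983 0.03195887 0.10659478] [ 0.1 -0.1  0.1  0.1] 0.021721339641690002 0.9128101594996498
```

apply_moves(
  moves=[
    [0,0,0,0.001,0,0,-1],
    [0,0,0,0,0,0,-1],
    [0,0,0,0.001,0,0,-1],
    [0,0,0,0,0,0,-1],
    [0,0,0,0.001,0,0,-1],
    [0,0,0,0,0,0,-1],
    [0,0,0,0,0,0,-1],
    [0,0,0,0,0,0,-1],
  ],
)

```text
clock: 8.73
tcp_pos: [0.589, 0.0364, 0.0747]
orientation: [3.123, -0.341, -0.0]
contact_force: [-1.4, 0.7, -0.8]
grip_width: 0.0001
gripper_force: 0.9
```

apply_moves(
  moves=[
    [0,0,0,0.001,0,0,-1],
    [0,0,0,0,0,0,-1],
    [0,0,0,0.001,0,0,-1],
    [0,0,0,0,0,0,-1],
    [0,0,0,0,0,0,-1],
    [0,0,0,0,0,0,-1],
    [0,0,0,0,0,0,-1],
    [0,0,0,0,0,0,-1],
  ],
)

```text
clock: 9.4
tcp_pos: [0.5897, 0.0362, 0.0746]
orientation: [3.123, -0.34, -0.004]
contact_force: [-5.6, 0.9, 1.1]
grip_width: -0.0003
gripper_force: 3.0
```

Against the stop (5.6 N). Withdrawing and going above the start key.

apply_moves(
  moves=[
    [0,0,0,-0.01,0,0,-1],
    [0,0,0,-0.02,0,0,-1],
    [0,0,0,-0.02,0,-0.01,-1],
    [0,0,0,0,0,-0.025,-1],
    [0,0,0,0,0,-0.025,-1],
    [0,0,0,0,0.01,0,-1],
    [0,0,0,0,0.02,0,-1],
    [0,0,0,0,0.02,0,-1],
  ],
)

```text
clock: 10.07
tcp_pos: [0.5326, -0.002, 0.136]
orientation: [-3.123, 0.338, -0.007]
contact_force: [0.2, -0.7, -0.3]
grip_width: 0.0
gripper_force: 0.0
```

```bash
python3 g.py "[.5138,-.1265,.060]"
```

```text
10.0667 [ 0.5326 -0.002   0.136 ] shift [0.008  0.1257 0.0759] turn/6deg [-0.01  -0.04  -0.008] w 0.0 F [ 0.18 -0.67 -0.3 ]
```

apply_moves(
  moves=[
    [0,0,0,0.004,0.03,0,-1],
    [0,0,0,0.004,0.03,0,-1],
    [0,0,0,0,0.03,0,-1],
    [0,0,0,0,0.025,0.01,-1],
    [0,0,0,0,0.008,0.02,-1],
    [0,0,0,0,0,0.02,-1],
    [0,0,0,0,0,0.015,-1],
    [0,0,0,0,0,0,-1],
  ],
)

```text
clock: 10.73
tcp_pos: [0.511, -0.1243, 0.0675]
orientation: [-3.123, 0.342, 0.004]
contact_force: [-0.5, -0.6, -0.4]
grip_width: 0.0
gripper_force: 0.0
```

```bash
python3 g.py "[.5138,-.1265,.042]"; python3 - <<'E'
from bench import *
import cv2,numpy as np
a=cv2.resize(grab_frame("scene")[160:290,140:270],None,fx=3,fy=3,interpolation=2);b=cv2.resize(grab_frame("side")[170:300,190:320],None,fx=3,fy=3,interpolation=2)
cv2.imwrite("pics/e1.png",np.hstack([a,b]))
E
```

```text
10.7333 [ 0.511  -0.1243  0.0675] shift [0.0033 0.0015 0.0255] turn/6deg [ 0.002  0.026 -0.033] w 0.0 F [-0.45 -0.62 -0.44]
```

View pics/e1.png

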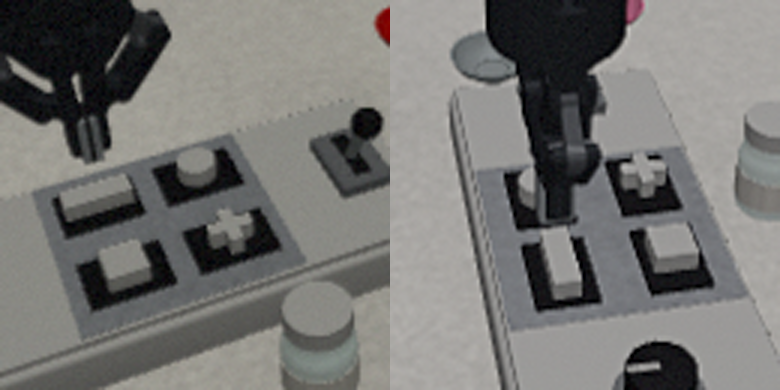

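Fingertips (92,158 / 557,222) stand above the bar key, and the lever is over to the back. Lowering in small steps.

apply_moves(
  moves=[
    [0,0,0,0.003,0.001,0.006,-1],
    [0,0,0,0,0,0.006,-1],
    [0,0,0,0,0,0.005,-1],
    [0,0,0,0,0,0.004,-1],
    [0,0,0,0,0,0.003,-1],
    [0,0,0,0,0,0.002,-1],
    [0,0,0,0,0,0.002,-1],
    [0,0,0,0,0,0,-1],
  ],
)

```text
clock: 11.5
tcp_pos: [0.5152, -0.1254, 0.0415]
orientation: [-3.123, 0.341, 0.001]
contact_force: [-0.5, 0.6, 0.9]
grip_width: 0.0002
gripper_force: 0.0
```

apply_moves(
  moves=[
    [0,0,0,0,0,0.001,-1],
    [0,0,0,0,0,0.001,-1],
    [0,0,0,0,0,0.001,-1],
    [0,0,0,0,0,0.001,-1],
    [0,0,0,0,0,0.001,-1],
    [0,0,0,0,0,0,-1],
    [0,0,0,0,0,0,-1],
    [0,0,0,0,0,0,-1],
  ],
)

```text
clock: 12.17
tcp_pos: [0.5156, -0.1255, 0.037]
orientation: [3.123, -0.341, 0.001]
contact_force: [0.0, 0.8, 2.3]
grip_width: -0.0
gripper_force: 1.5
```

apply_moves(
  moves=[
    [0,0,0,0,0,0.001,-1],
    [0,0,0,0,0,0.001,-1],
    [0,0,0,0,0,0.001,-1],
    [0,0,0,0,0,0,-1],
    [0,0,0,0,0,0,-1],
    [0,0,0,0,0,0,-1],
    [0,0,0,0,0,0,-1],
    [0,0,0,0,0,0,-1],
  ],
)

```text
clock: 12.83
tcp_pos: [0.5155, -0.1255, 0.0339]
orientation: [3.123, -0.341, 0.001]
contact_force: [-0.1, -0.0, 4.0]
grip_width: -0.0003
gripper_force: 2.2
```

apply_moves(
  moves=[
    [0,0,0,0,0,0.001,-1],
    [0,0,0,0,0,0,-1],
    [0,0,0,0,0,0.001,-1],
    [0,0,0,0,0,0,-1],
    [0,0,0,0,0,0,-1],
    [0,0,0,0,0,0,-1],
    [0,0,0,0,0,0,-1],
    [0,0,0,0,0,0,-1],
  ],
)

```text
clock: 13.5
tcp_pos: [0.5156, -0.1255, 0.0319]
orientation: [3.123, -0.341, 0.001]
contact_force: [0.1, -0.2, 5.9]
grip_width: 0.0002
gripper_force: 2.6
```

apply_moves(
  moves=[
    [0,0,0,0,0,0.001,-1],
    [0,0,0,0,0,0,-1],
    [0,0,0,0,0,0.001,-1],
    [0,0,0,0,0,0,-1],
    [0,0,0,0,0,0,-1],
    [0,0,0,0,0,0,-1],
    [0,0,0,0,0,0,-1],
    [0,0,0,0,0,0,-1],
  ],
)

```text
clock: 14.17
tcp_pos: [0.5156, -0.1255, 0.0305]
orientation: [3.123, -0.341, 0.001]
contact_force: [-2.3, 0.4, 11.7]
grip_width: 0.0001
gripper_force: 5.9
```

The key is at its hard stop (11.7 N). Releasing it and withdrawing.

apply_moves(
  moves=[
    [0,0,0,0,0,-0.003,-1],
    [0,0,0,0,0,-0.005,-1],
    [0,0,0,0,0,-0.01,-1],
    [0,0,0,0,0,-0.02,-1],
    [0,0,0,0,0,-0.03,-1],
    [0,0,0,0,0,-0.03,-1],
    [0,0,0,0,0,-0.02,-1],
    [0,0,0,0,0,0,-1],
  ],
)

```text
clock: 14.83
tcp_pos: [0.5176, -0.1259, 0.1523]
orientation: [3.122, -0.341, 0.01]
contact_force: [0.6, -0.7, -0.5]
grip_width: -0.0003
gripper_force: 0.0
```

```bash
python3 - <<'E'
from bench import *
import cv2,numpy as np
a=cv2.resize(grab_frame("scene")[160:310,80:280],None,fx=2,fy=3,interpolation=2);b=cv2.resize(grab_frame("side")[160:310,190:320],None,fx=3,fy=3,interpolation=2)
cv2.imwrite("pics/f1.png",np.hstack([a,b]));print(telemetry.get_obs()["contact_force"])
E
```

```text
[-0.3109814   0.00260483 -1.08094853]
```

View pics/f1.png

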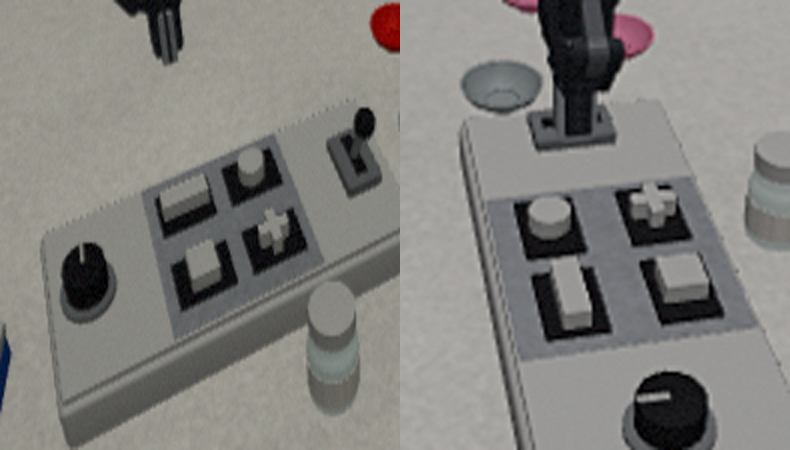

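The start key is up (185,195), the lever leans back (365,122), the knob and jar haven't moved, and the arm is clear.

```bash
python3 -c "
from bench import order
print(order.hand_in())"
```

```text
the job is handed in; nothing more can be done
None
```

I pushed the brake lever back to its stop, then pressed the start key to its hard stop (about 12 N) and let it come back up; the arm is clear and the job is handed in, though the hand-in returned no verdict.

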